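Check the hole punch's hand lever

TASK

Check the hand lever of the revolving hole punch, the bench tool with the star wheel of punch tubes: with the backs of the fingers press the lever gently from its outer side towards the fixed bar until it comes against its stop, keep it there for a second, then take the fingers off so that it springs fully out. Then press it against its stop once more and finish while still holding it there, so that I can measure how far short of the bar it stops. Only push: do not pinch the lever, do not touch its inner side or the bar, and leave the eyelet setter and everything else on the bench alone.

Things in the scene. Friction and masses are not known exactly. Their poses are not given: they have to be found in the camera images.
- punch: The revolving hole punch, pliers on a foot bolted to the bench: grey foot 120 x 100 mm, dark body plate, and at its far end a round wheel with six brass punch tubes standing out like a star (top of it 104 mm above the bench). Origin on the bench under the bar's end of the body; its x axis runs from the handles towards the punch wheel, y from the fixed bar towards the side of the lever. Handles 76 to 100 mm above the bench, nothing of the punch under them.
- punch_lever (a joint): The punch's hand lever, swinging level about an upright hinge 22 mm to the +y side of the punch's origin. 0 = sprung fully out; 0.38 rad = in against its stop, where the grip is still about 15 to 20 mm short of the bar. A return spring pushes it out: at 120 mm from the hinge it takes about 2.5 N to start it and 5 N to keep it at the stop. It does not stay in by itself.
- punch_hinge (a point): On the lever's hinge axis, 87 mm above the bench. Turns with the lever: x from the lever's grip end to the jaw, y outward, away from the bar; pressing the lever in turns it anticlockwise seen from above.
- punch_pad (a point): The place to press: on the outer face (the side away from the bar) of the lever's grip, 120 mm from the hinge and 50 mm from the free end, 87 mm above the bench, mid-height of the grip. The grip is black rubber, 115 mm long, 26 high, and with the inner strip 13 mm thick. Moves with the lever; its y axis points straight out of that face, its x axis along the lever to the hinge.
- punch_inner (a point): Middle of the inner face of that lever (facing the bar), a bare steel strip 111 x 22 mm, on the back of the grip. Not to be touched. Axes as punch_pad.
- punch_bar (a point): Half-way along the punch's fixed bar, a round rubber-covered handle 21 mm in diameter that runs from the punch's body 190 mm along the punch's -x from its origin, its axis 87 mm above the bench. Axes as the punch. With the lever out, bar and lever spread like a V (clear gap about 60 mm beside punch_pad).
- setter: The eyelet setter, a similar bench tool beside the punch, with shorter handles (bar 150 mm, lever 130 mm) and a plain block with a single pin in place of the punch wheel. To be left alone. Origin and axes as for the punch.
- setter_lever (a joint): The eyelet setter's hand lever, 0 = out. To be left alone.
- tin: Bystander: flat round shoe-polish tin, diameter 74, 24 high; stands between the two bench tools (mm).
- brush: Bystander: shoe brush 150 x 45 x 38 high, origin under its centre (mm).
- heel: Bystander: black rubber heel 60 x 70 x 16, origin on its underside (mm).
- hammer: Bystander: hammer lying on the bench (mm).
- glue: Bystander: glue jar, diameter 60, 110 high (mm).
- spray: Bystander: spray can, diameter 52, 150 high (mm).
- rivets: Bystander: small open metal cup, diameter 70, 50 high (mm).

How it is judged (in metres and radians):
On the way, in this order (a step that is already met when the one before it is completed fails the run):
1. the punch's lever is pressed in against its stop by the fingers and kept there (value of joint punch_lever above 0.345 rad and contact force between the fingers and punch_lever_c3 above 1 N), for 0.6 s.
2. the fingers are off the lever and it has sprung fully out (value of joint punch_lever below 0.03 rad and contact force between the fingers and punch_lever_c3 below 0.2 N), for 0.2 s.
At the end, for the whole second after the job is handed in: The punch's lever rests against its stop (joint above 0.345 of 0.38 rad), held still there by the fingers on the outer grip with 1 to 30 N; the eyelet setter's lever is out (below 0.05 rad) and every bystander is within 20 mm of its start (all of step 1 and contact force between the fingers and punch_lever_c3 below 30 N and velocity of joint punch_lever between -0.1 and 0.1 rad/s and value of joint setter_lever below 0.05 rad and distance of each of tin, brush, heel, hammer, glue, spray, rivets from where it was at the start of the episode below 0.02 m); the arm keeps its last pose, push and grip.
It fails at once if the lever is forced: more than 40 N on its grip (contact force between anything else and punch_lever_c3 above 40 N).
It fails at once if the lever is pinched or pulled from its inner side (over 1.5 N there) (contact force between anything else and punch_lever_c4 above 1.5 N).
It fails at once if the punch's fixed bar is touched (over 1.5 N) (contact force between anything else and punch_c0 above 1.5 N).
It fails at once if the eyelet setter is touched (over 2 N) or its lever worked (over 0.05 rad) (contact force between anything else and setter above 2 N or value of joint setter_lever above 0.05 rad).
It fails at once if a bystander is shoved more than 20 mm or lifted (distance of any of tin, brush, heel, hammer, glue, spray, rivets from where it was at the start of the episode above 0.02 m).
It also fails if it takes over 51 s, if anything falls off the work surface, if the arm or the gripper's body presses on something with over 40 N, if the wrist force passes 120 N, or if a joint passes its speed limit or range.

ROBOT

A 6-joint arm with a two-finger parallel gripper is mounted at the origin on the work surface. World frame = base frame: x ahead of the robot, y to its left, z up, the work surface at z = 0. Lengths are in m, angles in degrees, forces in N, time in s.
With the tool pointing down it reaches from about 0.3 to 0.875 m from the base axis. Payload 6.4 kg.
Tool frame: the origin (TCP) lies between the finger pads; the fingertips stand 19 mm ahead of it and the grasp point (between the pads) is the TCP (env.tcp_to_tips is the z of the fingertips in the tool frame, in m); z points along the fingers, y is the line along which they close (so a half turn about z gives the same grasp; the last joint's range is limited). The gripper opens to 85 mm and grips with 20 to 120 N. Pads are 22 mm wide; open, the fingers measure 114 mm over their backs; the gripper's body (76 mm by 85 mm) begins 54 mm behind the grasp point. The pads swing forward as they close: fully open they stand 13 mm farther back than shut.
Start: joints at [-75.075, 10.359, 92.074, -0, 77.567, -11.82], TCP at [0.259, -0.513, 0.25] pointing down, gripper open.
Joint ranges: [-171.53, 171.53], [-51.25, 118.39], [17.06, 147.69], [-65.23, 245.23], [0, 150.52], [-178.68, 178.68]. Speed limits (degrees/s): [147.25, 147.25, 172.46, 180, 180, 180].

INTERFACE

Orientations are given as a 3x3 rotation matrix whose columns are the frame's x, y, z axes.
In Python, from rig import env gives the robot as it stands.
- The arm moves only by the tool move_arm, never from a script. Its argument "steps" is text: rows parted by semicolons, each of 5 numbers parted by spaces: the opening in per cent of the stroke, from 0 (shut) to 100 (fully open), then the shift along the tool's x, y, z in m, then the turn about the tool's z in rad. A call has 1 to 12 rows; each row is the pose to reach, as a shift and turn from the pose commanded when the call began, along the tool's axes at that moment; what a row does not reach only later rows make up. A row lasts 1/8 s, in which the tool goes at most 62.5 mm and 10.7 degrees, less where a joint would pass 70% of its speed; a pose out of reach is approached as far as the arm can. A call with a gripper value outside its range is refused whole. The fingers move at their own pace and stop on an object; "grip_force" is the grip in N (left out, the last holds). Time passes only in rows, so rows that repeat a pose let the fingers close. It gives the time, the measured TCP pose, the force, the opening and the grip force at its end, in the units of the state.
- env.observe(): the state, without advancing time (a new reading comes with each control period).
- env.grab_frame(name): name is "side" or "top"; returns the picture (480x640x3 uint8, red, green, blue); there is no depth.
- env.camera_model(name): a dict with "K" (3x3 intrinsics, pixels), "cam_to_world" (4x4, takes a point from camera to world coordinates). Camera axes: x right, y down, z forward; pixel columns grow to the right and rows downward; lengths in m; the calibration is good to about 2 mm. A picture is of the moment at which its call begins. camera_model takes no time and is no camera call.
- env.close_job(): hands the job in; it is judged then, once.
The state is a dict: "t": time; "qpos": joint angles; "dq": joint speeds; "joint_efforts": joint torques, N m; "eef_pos": TCP position; "eef_rot": TCP orientation; "ft_force": force on the tool from outside, world axes, zero at the start; "wrist_torque": the same for the moment, N m; "width": finger opening in m; "gripper_force": force on a finger pad.
Only numpy, scipy, OpenCV 4.12 (cv2) and the standard library are available. Lean on these libraries where they do the work, as an engineer would, in place of code of your own. Each camera call takes 0.05 s, during which the arm holds its last target. There are 200 camera calls.

## Working session

There is one attempt and no reset: what is moved stays moved. The work goes in short steps, Python scripts to look and compute and a tool call to move; the robot and the scene stay as the last step left them, time stands still between calls to the robot, and variables do not carry over. Pictures are saved under pics/ and viewed, at most 10 in all, crops included, and the job is handed in when it is done.

Besides the shell and the picture viewer there is one more tool, called after ">>>" in YAML: its name, and indented under it one key for each argument. move_arm: Moves the arm, as the interface text tells. Its arguments: {"type":"object","properties":{"steps":{"type":"string"},"grip_force":{"type":"number"}},"required":["steps"]}

```bash
mkdir -p pics; python3 - <<'E'
from rig import env
import cv2,numpy as np
for n in("top","side"):
    cv2.imwrite(f"pics/{n}0.png",env.grab_frame(n)[:,:,::-1])
    m=env.camera_model(n);print(n,m["K"].tolist(),np.round(m["cam_to_world"],3).tolist())
s=env.observe();print(s["t"],s["eef_pos"],np.round(s["eef_rot"],3),s["width"],env.tcp_to_tips)
E
```

```text
top [[515.0004878386043, 0.0, 321.0417178954148], [0.0, 515.0004878386043, 240.52998401803205], [0.0, 0.0, 1.0]] [[-0.009, -0.998, 0.069, 0.469], [-1.0, 0.009, 0.01, 0.012], [-0.01, -0.069, -0.998, 1.439], [0.0, 0.0, 0.0, 1.0]]
side [[599.4730534705722, 0.0, 321.22469434536464], [0.0, 599.4730534705722, 233.6512174833943], [0.0, 0.0, 1.0]] [[-0.972, -0.115, 0.207, 0.271], [-0.237, 0.472, -0.849, 1.172], [0.0, -0.874, -0.486, 0.75], [0.0, 0.0, 0.0, 1.0]]
0.1 [ 0.25867432 -0.51302599  0.24947448] [[ 0.893  0.45  -0.   ]
 [ 0.45  -0.893  0.002]
 [ 0.    -0.002 -1.   ]] 0.08542882400357123 0.019
```

View pics/top0.png

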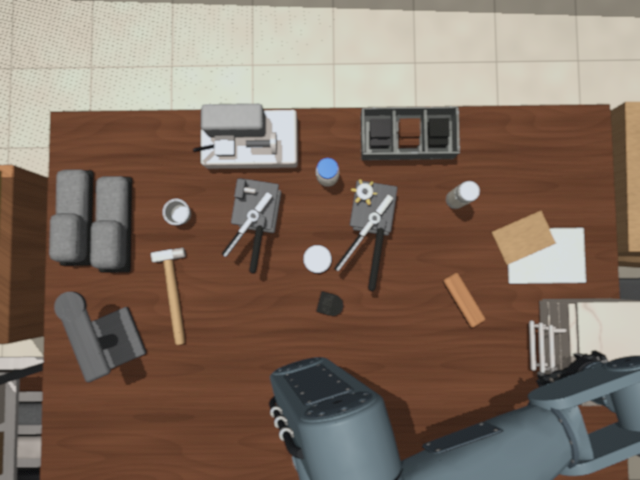

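View pics/side0.png

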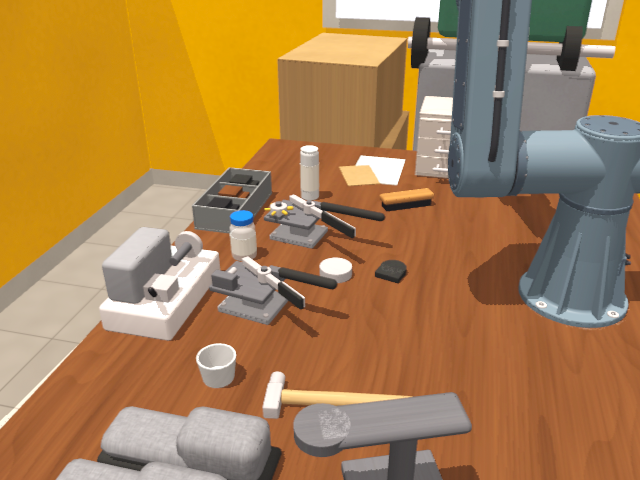

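The top view shows the punch with its wheel at about (365,190), hinge at (375,217), lever end at (338,270) and bar from (378,235) to (374,290). The tin is at (317,259) on the lever's outer side, but it is low. I'll zoom in for finer pixels.

```bash
python3 - <<'E'
import cv2
i=cv2.imread("pics/top0.png")[165:305,290:420]
cv2.imwrite("pics/c1.png",cv2.resize(i,None,fx=4,fy=4,interpolation=cv2.INTER_CUBIC))
E
```

```text
(no output)
```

View pics/c1.png

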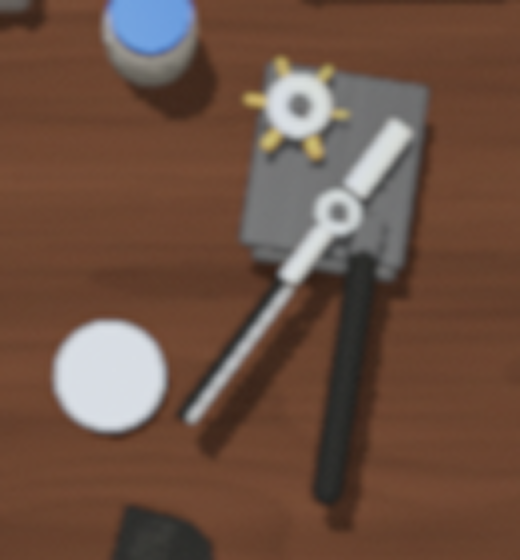

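The crop shows the hinge ring at (338,212), the grip's outer edge from (282,276) to (180,412), the free end at about (188,418), and the bar from (362,258) to (327,497). All are in crop pixels, at 4x.

```bash
cat > h.py <<'E'
from rig import env
import numpy as np
def w(u,v,z,n="top"):
    m=env.camera_model(n);T=np.array(m["cam_to_world"]);d=T[:3,:3]@np.linalg.inv(m["K"])@[u,v,1]
    return T[:3,3]+d*(z-T[2,3])/d[2]
def rel(p):
    s=env.observe();return np.array(s["eef_rot"]).T@(np.array(p)-s["eef_pos"])
E
python3 - <<'E'
from h import *
c=lambda u,v,z:w(290+u/4,165+v/4,z)
H=c(338,212,.104);A=c(282,276,.1);B=c(180,412,.1);E=c(188,418,.1);b0=c(362,258,.097);b1=c(327,497,.087)
for n,p in zip("HABE",(H,A,B,E)):print(n,p.round(4))
print("bar",b0.round(4),b1.round(4))
d=(B-A)/np.linalg.norm(B-A);d[2]=0;n=np.array([-d[1],d[0],0]);n*=np.sign(n[1])
print("len",np.linalg.norm((E-H)[:2]),"ang",np.degrees(np.arctan2(d[1],d[0])),"n",n)
t=(H-A)@d;P=A+d*(t+.120);P[2]=.087;print("pad",P,"hinge off",(H-A)@n)
bd=b1-b0;print("barang",np.degrees(np.arctan2(bd[1],bd[0])))
for g in(.0145,.045):
    q=P+n*g;q[2]=.089;print(g,q,rel(q))
q=P+n*.045;q[2]=.25;print(rel(q));y=env.observe()["eef_rot"][:,1];print("turn",np.degrees(np.arctan2(y[1],y[0])-np.arctan2(-n[1],-n[0])))
E
```

```text
H [ 0.6189 -0.115   0.104 ]
A [ 0.5778 -0.0782  0.1   ]
B [ 0.4898 -0.0108  0.1   ]
E [ 0.4859 -0.016   0.1   ]
bar [ 0.5893 -0.1308  0.097 ] [ 0.4338 -0.1064  0.087 ]
len 0.1657768264427433 ang 142.53489523572003 n [ 0.60827813  0.79372395 -0.        ]
pad [ 0.52616065 -0.03866882  0.087     ] hinge off -0.004144836907985626
barang 171.0975509860593
0.0145 [ 0.53498068 -0.02715983  0.089     ] [ 0.46534957 -0.30929102  0.16109637]
0.045 [ 0.55353317 -0.00295125  0.089     ] [ 0.49281184 -0.32256025  0.16112546]
[ 4.92863796e-01 -3.22805705e-01  1.25656247e-04]
turn 64.21106197297615
```

>>> move_arm:
  steps: "0 0.042 -0.027 0 0.1; 0 0.084 -0.054 0 0.2; 0 0.126 -0.082 0 0.3; 0 0.168 -0.109 0 0.4; 0 0.21 -0.136 0 0.5; 0 0.252 -0.163 0 0.6; 0 0.294 -0.191 0 0.7; 0 0.336 -0.218 0 0.8; 0 0.378 -0.245 0 0.9; 0 0.42 -0.272 0 1.0; 0 0.462 -0.3 0 1.1; 0 0.502 -0.327 0 1.12"
  grip_force: 20

```text
t: 1.6
eef_pos: [0.5604, 0.0062, 0.2499]
eef_rot: [[0.793, -0.609, -0.001], [-0.609, -0.793, 0.0], [-0.0, 0.0, -1.0]]
ft_force: [-0.6, -1.1, -0.6]
width: -0.0002
gripper_force: 0.0
```

```bash
python3 - <<'E'
from h import *
import cv2
s=env.observe();print(s["t"],s["eef_pos"],np.round(s["eef_rot"],3),s["width"],s["ft_force"])
cv2.imwrite("pics/s1.png",cv2.resize(env.grab_frame("side")[100:320,180:440,::-1],None,fx=2.5,fy=2.5))
q=np.array([ 0.5262,-0.0387,.087])+np.array([.608,.794,0])*.045;q[2]=.089;print(rel(q))
E
```

```text
1.6 [0.56035515 0.00615609 0.24993712] [[ 0.793 -0.609 -0.001]
 [-0.609 -0.793  0.   ]
 [-0.     0.    -1.   ]] -0.0001756371446333793 [-0.56407861 -1.10144416 -0.55819597]
[0.00171776 0.01656535 0.16094057]
```

View pics/s1.png

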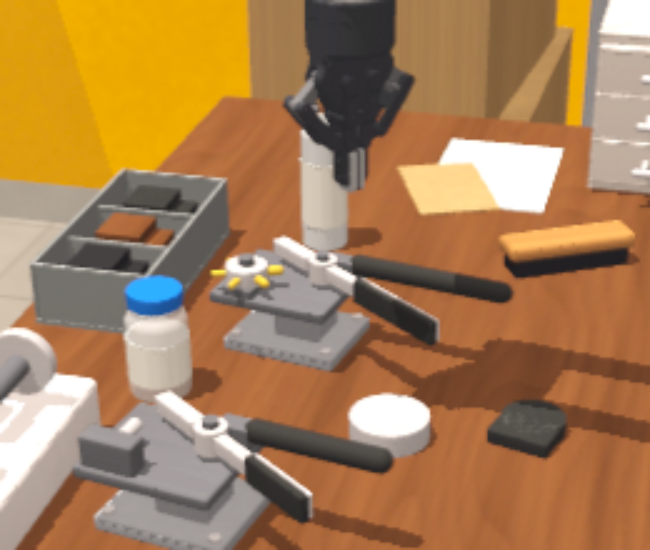

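>>> move_arm:
  steps: "0 0 0 0.03 0; 0 0 0 0.06 0; 0 0 0 0.09 0; 0 0 0 0.12 0; 0 0 0 0.14 0; 0 0 0 0.156 0; 0 0 0 0.156 0; 0 0 0.01 0.156 0; 0 0 0.02 0.156 0; 0 0 0.025 0.156 0; 0 0 0.03 0.156 0; 0 0 0.03 0.156 0"

```text
t: 3.15
eef_pos: [0.5416, -0.0198, 0.0945]
eef_rot: [[0.794, -0.608, 0.0], [-0.608, -0.794, -0.0], [0.0, -0.0, -1.0]]
ft_force: [0.5, -0.9, -0.3]
width: 0.0
gripper_force: 0.0
```

```bash
python3 - <<'E'
from h import *
import cv2
s=env.observe();print(s["t"],s["eef_pos"],s["ft_force"])
cv2.imwrite("pics/s2.png",cv2.resize(env.grab_frame("side")[130:280,240:440,::-1],None,fx=4,fy=4))
E
```

```text
3.15 [ 0.54159852 -0.01975937  0.09448428] [ 0.49331094 -0.87527339 -0.29936581]
```

View pics/s2.png

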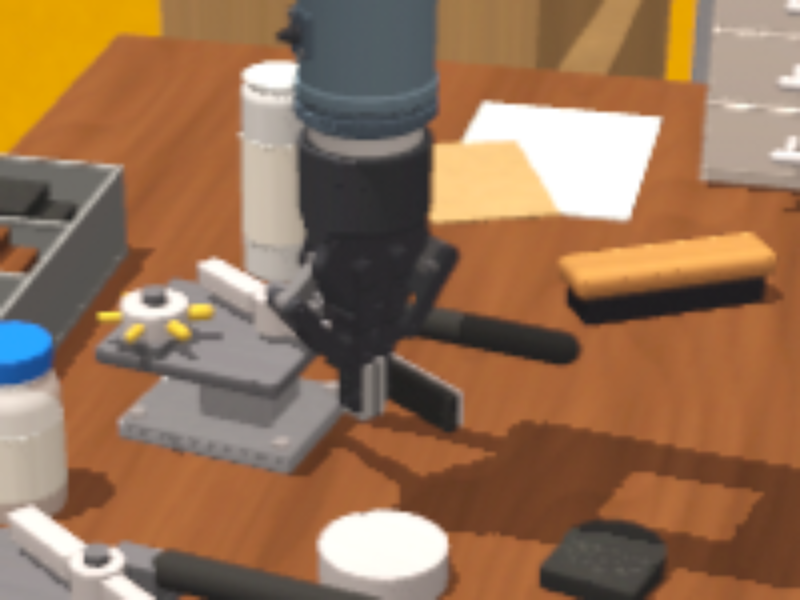

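The fingertips are beside the outer face of the grip with a gap of a few mm. Next is a gentle push along the arc, stopping short of the stop.

>>> move_arm:
  steps: "0 0 0.005 0 0; 0 0 0.01 0 -0.03; 0 0 0.014 0 -0.06; 0 -0.001 0.018 0 -0.09; 0 -0.001 0.022 0 -0.12; 0 -0.001 0.026 0 -0.15; 0 -0.001 0.03 0 -0.18; 0 -0.001 0.034 0 -0.21; 0 -0.001 0.038 0 -0.25; 0 0 0.041 0 -0.28; 0 0 0.044 0 -0.3; 0 0 0.044 0 -0.3"

```text
t: 4.7
eef_pos: [0.5147, -0.0544, 0.0942]
eef_rot: [[0.938, -0.346, -0.0], [-0.346, -0.938, 0.0], [-0.0, -0.0, -1.0]]
ft_force: [0.4, 4.9, -1.9]
width: 0.0
gripper_force: 2.2
```

```bash
python3 - <<'E'
from h import *
import cv2
s=env.observe();print(s["t"],s["ft_force"],s["eef_rot"].T@s["ft_force"])
cv2.imwrite("pics/s3.png",cv2.resize(env.grab_frame("side")[130:280,240:440,::-1],None,fx=4,fy=4))
E
```

```text
4.7 [ 0.38039077  4.87716917 -1.93485327] [-1.32927764 -4.70747731  1.93592661]
```

View pics/s3.png

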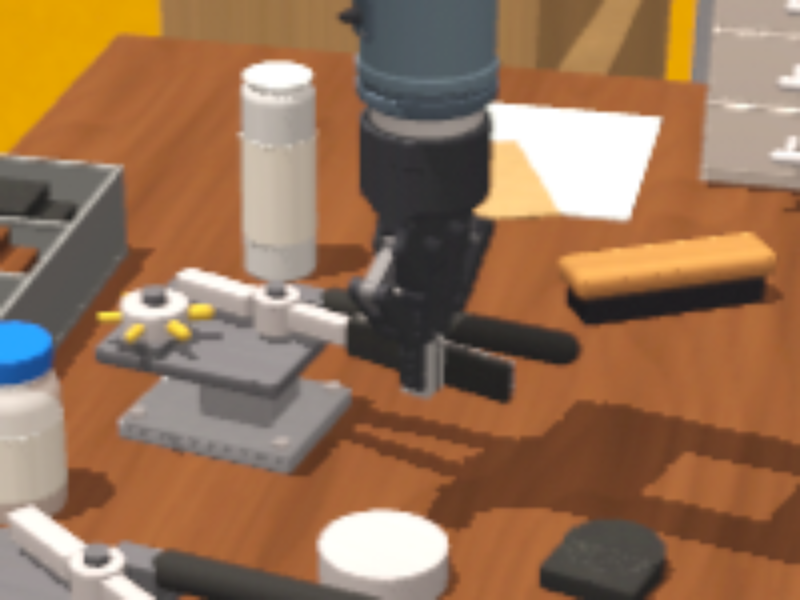

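The lever follows the finger backs with about 5 N. Now I'll creep to the stop.

>>> move_arm:
  steps: "0 0 0.002 0 -0.02; 0 0 0.004 0 -0.04; 0 0 0.006 0 -0.05; 0 0 0.007 0 -0.06; 0 0 0.007 0 -0.06"

```text
t: 5.38
eef_pos: [0.5118, -0.0604, 0.094]
eef_rot: [[0.957, -0.289, -0.002], [-0.289, -0.957, 0.001], [-0.002, -0.0, -1.0]]
ft_force: [-3.3, 5.7, 1.1]
width: 0.0
gripper_force: 2.5
```

>>> move_arm:
  steps: "0 0 0.001 0 -0.01; 0 0 0.002 0 -0.02; 0 0 0.002 0 -0.02"

```text
t: 5.75
eef_pos: [0.5112, -0.0623, 0.094]
eef_rot: [[0.963, -0.27, -0.002], [-0.27, -0.963, 0.001], [-0.002, -0.0, -1.0]]
ft_force: [-1.5, 5.7, 0.6]
width: -0.0004
gripper_force: 2.5
```

>>> move_arm:
  steps: "0 0 0.001 0 0; 0 0 0.002 0 0; 0 0 0.002 0 0"

```text
t: 6.12
eef_pos: [0.5107, -0.0637, 0.094]
eef_rot: [[0.963, -0.27, -0.002], [-0.27, -0.963, 0.002], [-0.002, -0.001, -1.0]]
ft_force: [-1.7, 8.7, 0.6]
width: 0.0001
gripper_force: 3.7
```

>>> move_arm:
  steps: "0 0 0.001 0 0; 0 0 0.001 0 0"

```text
t: 6.38
eef_pos: [0.5106, -0.064, 0.094]
eef_rot: [[0.963, -0.27, -0.001], [-0.27, -0.963, 0.003], [-0.002, -0.003, -1.0]]
ft_force: [0.0, 12.8, 1.4]
width: -0.0002
gripper_force: 5.5
```

The force jumped to 12.8 N with almost no motion, so the lever is on its stop. Hold just over a second.

>>> move_arm:
  steps: "0 0 0 0 0; 0 0 0 0 0; 0 0 0 0 0; 0 0 0 0 0; 0 0 0 0 0; 0 0 0 0 0; 0 0 0 0 0; 0 0 0 0 0; 0 0 0 0 0; 0 0 0 0 0"

```text
t: 7.62
eef_pos: [0.5106, -0.0639, 0.094]
eef_rot: [[0.963, -0.27, -0.001], [-0.27, -0.963, 0.003], [-0.002, -0.002, -1.0]]
ft_force: [0.2, 11.4, 2.0]
width: 0.0
gripper_force: 5.4
```

```bash
python3 - <<'E'
from h import *
import cv2
s=env.observe();print(s["t"],s["ft_force"],s["eef_pos"])
cv2.imwrite("pics/t4.png",cv2.resize(env.grab_frame("top")[165:305,290:430,::-1],None,fx=4,fy=4,interpolation=cv2.INTER_CUBIC))
E
```

```text
7.625 [ 0.17651231 11.42940546  2.00246931] [ 0.51057624 -0.06394582  0.09403258]
```

View pics/t4.png

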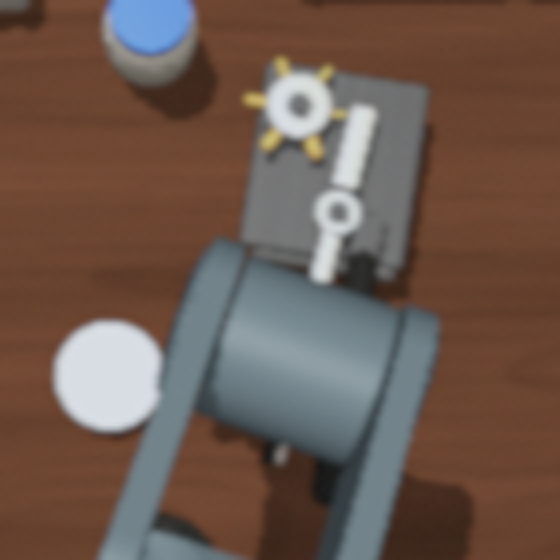

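The lever's jaw end has swung about 22°, which matches the stop. Release by retracing the path, then a little further out.

>>> move_arm:
  steps: "0 0.002 -0.007 0 0.05; 0 0.005 -0.015 0 0.1; 0 0.008 -0.023 0 0.16; 0 0.011 -0.031 0 0.22; 0 0.014 -0.039 0 0.28; 0 0.016 -0.046 0 0.33; 0 0.018 -0.052 0 0.38; 0 0.021 -0.06 0 0.38; 0 0.021 -0.06 0 0.38; 0 0.021 -0.06 0 0.38; 0 0.021 -0.06 0 0.38; 0 0.021 -0.06 0 0.38"

```text
t: 9.18
eef_pos: [0.5475, -0.0138, 0.0943]
eef_rot: [[0.794, -0.608, -0.0], [-0.608, -0.794, -0.0], [0.0, 0.0, -1.0]]
ft_force: [-0.1, 0.4, 0.8]
width: 0.0001
gripper_force: 0.0
```

```bash
python3 - <<'E'
from h import *
import cv2
s=env.observe();print(s["t"],s["ft_force"],s["eef_pos"])
cv2.imwrite("pics/t5.png",cv2.resize(env.grab_frame("top")[165:305,290:430,::-1],None,fx=4,fy=4,interpolation=cv2.INTER_CUBIC))
E
```

```text
9.175 [-0.07700433  0.44007621  0.84739509] [ 0.54746403 -0.01379037  0.09429106]
```

View pics/t5.png

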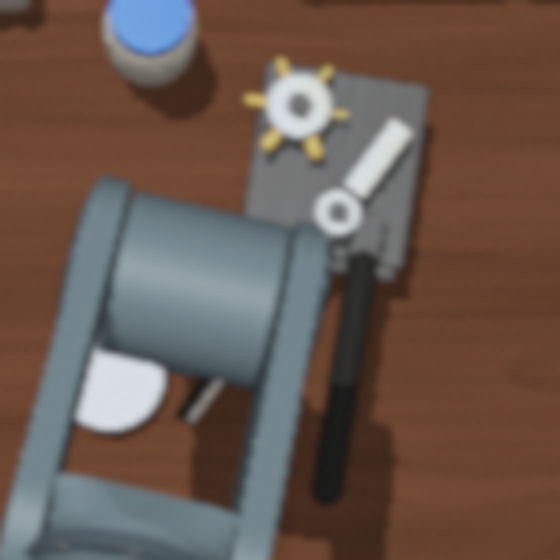

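The lever is fully out again (jaw end back at (400,125)) and there is no contact force. Now the second press.

>>> move_arm:
  steps: "0 0 0.008 0 0; 0 0 0.015 0 0; 0 0 0.02 0 -0.04; 0 -0.001 0.025 0 -0.08; 0 -0.001 0.03 0 -0.13; 0 -0.001 0.035 0 -0.17; 0 -0.001 0.04 0 -0.21; 0 0 0.045 0 -0.26; 0 0 0.05 0 -0.3; 0 0.001 0.054 0 -0.34; 0 0.001 0.058 0 -0.38; 0 0.001 0.06 0 -0.38"

```text
t: 10.72
eef_pos: [0.5117, -0.0615, 0.0942]
eef_rot: [[0.963, -0.271, 0.001], [-0.271, -0.963, 0.001], [0.0, -0.001, -1.0]]
ft_force: [3.0, 5.1, -2.3]
width: 0.0001
gripper_force: 2.4
```

>>> move_arm:
  steps: "0 0 0.001 0 0; 0 0 0.002 0 0; 0 0 0.002 0 0; 0 0 0.002 0 0"

```text
t: 11.22
eef_pos: [0.5111, -0.0635, 0.0941]
eef_rot: [[0.963, -0.27, -0.001], [-0.27, -0.963, 0.0], [-0.001, -0.0, -1.0]]
ft_force: [1.0, 4.8, -1.5]
width: 0.0
gripper_force: 2.5
```

>>> move_arm:
  steps: "0 0 0.001 0 0; 0 0 0.002 0 0; 0 0 0.002 0 0"

```text
t: 11.6
eef_pos: [0.5109, -0.0641, 0.0941]
eef_rot: [[0.963, -0.27, 0.0], [-0.27, -0.963, 0.003], [-0.001, -0.003, -1.0]]
ft_force: [2.6, 10.8, -2.5]
width: -0.0001
gripper_force: 5.8
```

Firm on the stop at about 11 N, as before. I'll let it settle and hold, then hand in.

>>> move_arm:
  steps: "0 0 0 0 0; 0 0 0 0 0; 0 0 0 0 0; 0 0 0 0 0; 0 0 0 0 0; 0 0 0 0 0; 0 0 0 0 0; 0 0 0 0 0"

```text
t: 12.6
eef_pos: [0.5109, -0.0641, 0.0941]
eef_rot: [[0.963, -0.27, 0.0], [-0.27, -0.963, 0.003], [-0.001, -0.003, -1.0]]
ft_force: [2.8, 11.2, -0.2]
width: 0.0
gripper_force: 5.7
```

```bash
python3 - <<'E'
from h import *
s=env.observe();print(s["t"],s["ft_force"],s["eef_pos"])
if 8<s["ft_force"][1]<20: print(env.close_job())
E
```

```text
12.6 [ 2.82967344 11.20779445 -0.18969264] [ 0.51088161 -0.06410601  0.09413077]
the job is handed in; nothing more can be done
None
```

I pressed the punch lever to its stop and held it just over a second, let it spring fully out, then pressed it in again and handed in the job while holding it there at about 11 N; no verdict came back.

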